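Turn the eccentric cam to its low side, then push the follower slide home

ROBOT

A 7-joint arm with a two-finger parallel gripper is mounted at the origin on a cart in front of the work surface, level with it; the furniture and walls round the work are solid. World frame = base frame: x ahead of the robot, y to its left, z up, the work surface at z = 0. Lengths are in m, angles in rad, forces in N, time in s.
With the tool pointing down it reaches from about 0.4 to 0.85 m from the base axis. Payload 4.4 kg.
Tool frame: the origin (TCP) lies at the very end of the fingers, on their centre line; the grasp point (between the pads) lies behind it (ctrl.grip_point_offset is the z of the grasp point in the tool frame, in m); z points along the fingers, y is the line along which they close (so a half turn about z gives the same grasp; the last joint's range is limited). The gripper opens to 94 mm and grips with 3 to 60 N. Pads are 16 mm wide; open, the fingers measure 119 mm over their backs; the gripper's body (75 mm by 177 mm) begins 78 mm behind the grasp point.
Start: joints at [1.102, 0.628, 0.038, 1.517, -0.027, 0.996, -0.02], TCP at [0.255, -0.598, 0.205] pointing down, gripper open.
Joint ranges: [-3.06, 3.06], [-0.37, 2.12], [-1.25, 1.32], [0.18, 2.47], [-1.1, 4.24], [0.23, 1.98], [-2.94, 2.94]. Speed limits (rad/s): [2.57, 2.57, 3.14, 3.14, 3.14, 3.14, 3.14].

INTERFACE

Orientations are given as [roll, pitch, yaw] about the fixed x, y, z axes, in that order (R = Rz(yaw) Ry(pitch) Rx(roll)).
In Python, from station import ctrl gives the robot as it stands. Calls block until the motion is done:
- ctrl.reach(position, orientation): joint-space move of the TCP to a pose.
- ctrl.line_to(position, v=0.15, rotation=None): straight line of the TCP; rotation=None keeps the orientation; v is the mean speed in m/s.
- ctrl.move_joints(angles): joint-space move.
- ctrl.command_gripper(opening, grip_force=None): finger opening in m; grip_force is the grip in N (None keeps the last); returns when the fingers have stopped.
- ctrl.sleep(seconds).
- ctrl.ik(position, orientation): joint angles nearest the present ones, or None.
- ctrl.snapshot(name): name is "side" or "top" or "wrist"; returns the picture (384x512x3 uint8, red, green, blue); there is no depth.
- ctrl.get_calibration(name): a dict with "fx", "fy", "cx", "cy" (pixels), "cam_to_world" (4x4, takes a point from camera to world coordinates). Camera axes: x right, y down, z forward; pixel columns grow to the right and rows downward; lengths in m; the calibration is good to about 2 mm. A picture is of the moment at which its call begins: read the wrist's pose just before it. get_calibration takes no time and is no camera call; for the wrist camera it gives the pose at the moment of the call.
A pose or a line that the arm cannot do raises ctrl.MotionError and nothing moves.
- ctrl.close_job(): hands the job in; it is judged then, once.
Trained networks look in the newest picture that a camera, given by its name, has taken for a name from the list of things; names that differ only in an ending like _2 or _b are one class to them, and where a whole thing is asked for, a point or a joint stands for the part that bears it (a point fixed in the world has none). Each returns a list of dicts, best first, with "score" (0 to 1); they miss things now and then, are a little off and sometimes report something else, mostly with a low value. They report only what shows in the picture. A call takes as long as a camera call. They do not tell look-alikes from the thing itself.
- ctrl.search_frame(label, camera): "centre" ([x, y, z] in m, in world coordinates, good to about 4 mm: the middle of the surface that is visible of it).
- ctrl.cut_out(label, camera): "region" (384x512 bool, what is visible of it).
Readings, each from a call of its own:
- ctrl.get_time(): time.
- ctrl.get_qpos(): joint angles.
- ctrl.get_qvel(): joint speeds.
- ctrl.get_joint_efforts(): joint torques, N m.
- ctrl.get_ee_pos(): TCP position.
- ctrl.get_ee_rot(): TCP orientation.
- ctrl.get_force(): force on the tool from outside, world axes, zero at the start.
- ctrl.get_moment(): the same for the moment, N m.
- ctrl.get_width(): finger opening in m.
- ctrl.get_finger_force(): force on a finger pad.
Only numpy, scipy, OpenCV 4.12 (cv2) and the standard library are available. Lean on these libraries where they do the work, as an engineer would, in place of code of your own. Each camera call takes 0.05 s, during which the arm holds its last target. There are 200 camera calls.

TASK

In the specimen-squaring fixture, push the upright lever pin of the eccentric cam round with a fingertip until the cam's low side squarely faces the slide's roller (the lever then points straight away from the push plate, at the end anvil). Only then push the slide forward by its push plate until it is fully home and the flat steel specimen lies flush against the anvil, and move clear. Do all of it by pushing: grip and lift nothing, do not touch the specimen itself, and leave the two weights and the vial beside the fixture standing where they are.

Things in the scene. Friction and masses are not known exactly. Their poses are not given: they have to be found in the camera images.
- fixture: Specimen-squaring fixture, fixed to the worktop: aluminium bed, top 10 mm above the worktop, x -90 to +105 mm, y +-62 mm in its frame. Origin on the worktop; its x axis (forward) runs level from the slide's push plate to the anvil, z up. Dark guide rails, top at z 22 mm, along both sides (y +-54 to 62, x -86 to +26 mm). Dark steel anvil across the front end: face at x = +85 mm, 18 mm thick, top at z 30 mm. Position and yaw differ from run to run.
- cam_pivot (a point): Point on the cam's upright pivot axis, at fixture x = +5 mm, y = 0, 60 mm above the worktop (empty space above the pivot; the pivot bolt's top is at 40 mm). The cam is a steel disc of 24 mm radius, z 15 to 27 mm, its centre 11 mm off the pivot: its rim stands 35 mm from the pivot on the high side, 13 mm on the low side, opposite. A dark lever (14 mm wide, z 31 to 37 mm) runs from the pivot over the high side and carries the lever pin.
- lever_pin (a point): Point on the axis of the lever pin, 60 mm above the worktop: a black upright round pin of 13 mm diameter, z 37 to 85 mm, free all round, 45 mm from the pivot axis, in the direction of the cam's high side. Low side facing the roller = this pin straight forward (+x of the fixture) of the pivot.
- cam (a joint): Angle of the cam, rad, counter-clockwise from above positive. 0: lever and high side point straight back at the slide. +pi or -pi: low side faces the slide, lever straight forward. Turns from -3.7 to +3.7, may be turned either way, has no click or stop at the low point; stiff (about 3 N at the pin) and stays where it is left. Starts between -1.5 and +1.5.
- slide (a joint): Travel of the follower slide, m, forward positive. Starts between 0 and 0.008; fully home, with the specimen pinned flush on the anvil, is about 0.035. With the cam's high side towards it the roller meets the cam at about 0.0145 and it goes no farther. Takes about 3 N to push and stays where it is left.
- push_face (a point): Centre of the rear face (looks to -x of the fixture) of the slide's push plate: steel plate 36 mm wide in y, 10 mm thick, z 11 to 39 mm; this point is 27 mm above the worktop, at fixture x = -75 mm plus the slide's travel. The slide is a steel U: cross bar at the plate, roller ahead of it on the centre line, two prongs (12 mm wide at y +-45 mm, top at z 23 mm) that pass the cam on both sides and push the specimen.
- specimen: Flat steel dog-bone specimen, 20 x 150 x 4 mm, loose on the bed across it between the prongs' tips and the anvil, a little crooked. Origin at the centre of its underside; long axis its y. Flush on the anvil its origin is at fixture x = +75 mm.
- weight: Bystander: brass-coloured calibration weight, 29 mm diameter, 48 mm high, standing beside the fixture. Origin at the centre of its underside.
- vial: Bystander: closed vial with white cap, 26 mm diameter, 58 mm high, standing beside the fixture. Origin at the centre of its underside.
- small_weight: Bystander: steel-coloured calibration weight, 23 mm diameter, 39 mm high, standing beside the fixture. Origin at the centre of its underside.
Mind the look-alikes: they are no part of the job. Leave any purple look-alike of the specimen alone.

How it is judged:
On the way, in this order (a step that is already met when the one before it is completed fails the run):
1. the cam's low side faces the roller (within about 0.33 rad) while the slide is still back (x of lever_pin in the frame of fixture above 0.03 m and y of lever_pin in the frame of fixture between -0.0145 and 0.0145 m and value of joint slide below 0.013 m), for 0.2 s.
2. the slide is pushed fully home with the cam at its low point (x of lever_pin in the frame of fixture above 0.03 m and y of lever_pin in the frame of fixture between -0.0145 and 0.0145 m and value of joint slide above 0.0325 m), for 0.2 s.
At the end, for the whole second after the job is handed in: The cam's low side faces the roller (lever pin within 14.5 mm sideways, about 0.33 rad, of straight forward), the slide is home (travel over 32.5 mm), and the specimen lies flat and at rest on the bed, within 2.5 mm of flush and 0.04 rad of square to the anvil (all of step 2 and x of specimen in the frame of fixture between 0.0725 and 0.078 m and angle between the x axis of specimen and the x axis of fixture, either way round below 0.04 rad and z of specimen in the frame of fixture below 0.013 m and linear speed of specimen below 0.01 m/s); the robot touches nothing.
It fails at once if the slide is pushed up (past 13 mm) before the cam is at its low point (value of joint slide above 0.013 m and not (x of lever_pin in the frame of fixture above 0.03 m and y of lever_pin in the frame of fixture between -0.021 and 0.021 m)).
It fails at once if the specimen is lifted (z of specimen in the frame of fixture above 0.018 m).
It fails at once if the fingers touch the specimen (contact force between the fingers and specimen above 1 N).
It fails at once if a weight or the vial is moved (over 15 mm) or knocked over (distance of any of weight, vial, small_weight from where it was at the start of the episode above 0.015 m or angle between any of weight, vial, small_weight's own z axis and vertical above 0.3 rad).
It also fails if it takes over 51 s, if anything falls off the work surface, if the arm or the gripper's body presses on something with over 40 N, if the wrist force passes 120 N, or if a joint passes its speed limit or range.

## Working session

There is one attempt and no reset: what is moved stays moved. The work goes in short steps, each a Python script; the robot and the scene stay as the last script left them, time stands still between calls to the robot, and variables do not carry over. Pictures are saved under pics/ and viewed, at most 10 in all, crops included, and the job is handed in when it is done.

```bash
mkdir -p pics
python3 - <<'E'
from station import ctrl
import cv2,numpy as np
for n in ["top","side"]:
    im=ctrl.snapshot(n); cv2.imwrite(f"pics/{n}0.png",im[:,:,::-1])
    c=ctrl.get_calibration(n); print(n,c["fx"],c["cx"],c["cy"],np.round(c["cam_to_world"],3).tolist())
    for l in ["fixture","lever_pin","push_face","cam","slide","specimen","weight","vial","small_weight"]:
        print(l,[(round(d["score"],2),np.round(d["centre"],3).tolist()) for d in ctrl.search_frame(l,n)][:3])
print(ctrl.get_time())
E
```

```text
top 463.85794378938834 251.1101280525831 189.25018191665717 [[-0.002, -0.98, 0.197, 0.263], [-1.0, 0.002, 0.001, 0.269], [-0.002, -0.197, -0.98, 0.951], [0.0, 0.0, 0.0, 1.0]]
fixture [(0.56, [0.422, 0.31, 0.01])]
lever_pin [(0.65, [0.416, 0.321, 0.025])]
push_face [(0.87, [0.382, 0.286, 0.028])]
cam [(0.8, [0.424, 0.318, 0.029])]
slide [(0.82, [0.378, 0.29, 0.024])]
specimen [(0.81, [0.492, 0.327, 0.01]), (0.58, [0.529, 0.049, 0.008])]
weight [(0.69, [0.414, 0.321, 0.024]), (0.49, [0.397, 0.161, 0.038])]
vial [(0.67, [0.422, 0.319, 0.027]), (0.6, [0.347, 0.409, 0.059])]
small_weight [(0.42, [0.422, 0.436, 0.022]), (0.34, [0.38, 0.291, 0.027]), (0.33, [0.422, 0.319, 0.03])]
side 372.80046017648704 251.8661802868086 189.50866160374775 [[-0.989, -0.082, 0.122, 0.335], [-0.145, 0.435, -0.888, 1.014], [0.02, -0.897, -0.443, 0.449], [0.0, 0.0, 0.0, 1.0]]
fixture [(0.88, [0.428, 0.327, 0.016])]
lever_pin [(0.88, [0.423, 0.345, 0.036])]
push_face [(0.96, [0.391, 0.304, 0.029])]
cam [(0.75, [0.42, 0.339, 0.04])]
slide [(0.81, [0.392, 0.301, 0.024])]
specimen [(0.58, [0.487, 0.333, 0.015]), (0.51, [0.538, 0.064, 0.002])]
weight [(0.76, [0.4, 0.165, 0.027])]
vial [(0.59, [0.344, 0.427, 0.036])]
small_weight [(0.5, [0.422, 0.447, 0.023])]
1.0
```

View pics/top0.png

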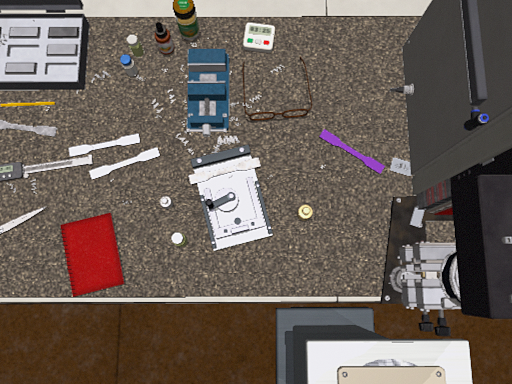

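View pics/side0.png

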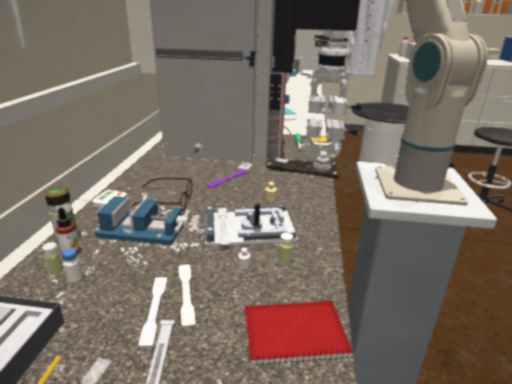

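The top view shows the fixture with its anvil at about (222,156), the push plate near (238,225), the pivot near (230,201) and the lever pin at about (209,204), pointing left. The vial is at (178,239), the small weight at (165,202) and the brass weight at (305,212). I'll zoom in to get the fixture's pose.

Run:
```python
import cv2
im=cv2.imread("pics/top0.png")[135:260,155:325]
cv2.imwrite("pics/crop.png",cv2.resize(im,None,fx=4.7,fy=4.7,interpolation=cv2.INTER_CUBIC))
```

```text
(no output)
```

View pics/crop.png

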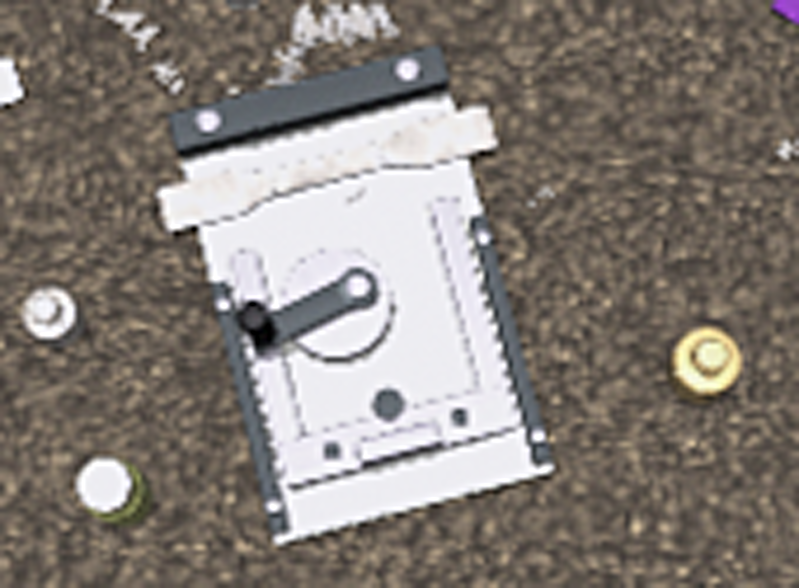

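```bash
cat > h.py <<'E'
import numpy as np
from station import ctrl
from scipy.optimize import least_squares
def proj(n,P):
    c=ctrl.get_calibration(n); T=np.linalg.inv(c["cam_to_world"])
    p=np.atleast_2d(P)@T[:3,:3].T+T[:3,3]
    return np.c_[c["fx"]*p[:,0]/p[:,2]+c["cx"],c["fy"]*p[:,1]/p[:,2]+c["cy"]]
def fw(f,P):
    P=np.atleast_2d(P).astype(float); c,s=np.cos(f[2]),np.sin(f[2])
    return np.c_[f[0]+c*P[:,0]-s*P[:,1],f[1]+s*P[:,0]+c*P[:,1],P[:,2]]
def pin_angle(f,px,z):   # polar angle of pin (fixture frame, from +x) from top-view pixel at height z
    g=lambda q: (proj("top",fw(f,[.005+.045*np.cos(q[0]),.045*np.sin(q[0]),z]))-px).ravel()
    return min((least_squares(g,[a]) for a in (-2,-1,0,1,2)),key=lambda r:r.cost)
E
python3 - <<'E'
from h import *
L=np.array([[-.09,.062,.01],[-.09,-.062,.01],[.005,0,.04],[.026,.062,.022],[.026,-.062,.022],[.103,.062,.03],[.103,-.062,.03]])
U=np.array([[278,543],[553,467],[357,287],[217,287],[475,220],[172,114],[443,46]])
cr=lambda U:(np.asarray(U)+.5)/4.7-.5+[155,135]
r=least_squares(lambda q:(proj("top",fw(q,L))-cr(U)).ravel(),[.42,.31,.25],x_scale=[.1,.1,.1])
f=r.x; print(f,np.round(r.fun.reshape(-1,2),1).tolist())
np.save("f.npy",f)
a=pin_angle(f,cr([254,318]),.085); print("pin",a.x,a.fun)
for s in (0,.004,.008): print((proj("top",fw(f,[-.075+s,0,.039]))-[155,135]+.5)*4.7-.5)
print(ctrl.grip_point_offset, np.hypot(*f[:2]))
for n in np.array([[.005,0,.06],[-.11,0,.02]]): print(fw(f,n))
E
```

```text
[0.42816076 0.30951564 0.25503139] [[-0.4, 0.8], [0.5, 1.3], [0.4, 0.0], [-1.5, -0.5], [2.4, -1.4], [-1.1, -0.1], [-0.3, -0.4]]
pin [1.79672635] [ 0.09124139 -0.04687964]
[[405.82244182 469.36914477]]
[[403.43396915 460.13947097]]
[[401.04948922 450.92522619]]
-0.0188 0.528319565035346
[[0.43299903 0.31077702 0.06      ]]
[[0.32171866 0.2817653  0.02      ]]
```

Fixture fit is good (the pin's polar angle is about 103°). Before swinging the arm I need to see what the tall machine at the right is, relative to the arm.

Run:
```python
from h import *
import cv2
print(proj("side",[[.255,-.598,.205],[.255,-.598,.35],[0,0,0],[0,0,.4]]),proj("top",[[.255,-.598,.205],[0,0,0],[0,0,.4]]))
for d in (.4,-.4,):
    pass
q=ctrl.get_qpos()
for p in ([.30,.25,.2],[.43,.31,.2],[.25,-.3,.4],[.4,0,.35],[.35,.1,.35]):
    for y in (0,1.57,-1.57,3.14):
        s=ctrl.ik(p,[np.pi,0,y]); print(p,y,None if s is None else np.round(s,2))
w=ctrl.snapshot("wrist"); a=cv2.imread("pics/side0.png")[0:200,240:512]
cv2.imwrite("pics/mix.png",np.hstack([cv2.resize(a,(480,353)),cv2.resize(w[:,:,::-1],(312,353))]))
```

```text
[[326.91102536  73.46275409]
 [330.9151804   35.33912069]
 [417.17361494 185.4646113 ]
 [453.65361647  33.10016687]] [[803.85673597 286.43119478]
 [394.12672749 423.4813295 ]
 [508.32821337 536.73711045]]
[0.3, 0.25, 0.2] 0 [-0.21  0.34 -0.72  2.18  0.33  0.73 -2.72]
[0.3, 0.25, 0.2] 1.57 [ 0.1   0.51 -1.23  2.17  0.64  0.89 -1.52]
[0.3, 0.25, 0.2] -1.57 [ 0.01  0.43 -1.06  2.18  0.53  0.81  1.76]
[0.3, 0.25, 0.2] 3.14 [ 0.01  0.43 -1.06  2.18  0.53  0.81  0.19]
[0.43, 0.31, 0.2] 0 [-0.38  0.49 -0.43  1.85  0.26  0.86 -2.51]
[0.43, 0.31, 0.2] 1.57 [-0.17  0.56 -0.77  1.84  0.48  0.93 -1.16]
[0.43, 0.31, 0.2] -1.57 [-0.02  0.67 -1.06  1.84  0.67  1.05  1.79]
[0.43, 0.31, 0.2] 3.14 [ 0.05  0.75 -1.22  1.84  0.78  1.14  0.11]
[0.25, -0.3, 0.4] 0 [ 0.73  0.05  0.08  1.84 -0.    1.25 -0.76]
[0.25, -0.3, 0.4] 1.57 [ 1.07  0.05 -0.28  1.83  0.02  1.26  0.78]
[0.25, -0.3, 0.4] -1.57 [ 0.35  0.04  0.48  1.85 -0.02  1.25 -2.3 ]
[0.25, -0.3, 0.4] 3.14 [ 1.44  0.07 -0.68  1.83  0.05  1.26  2.31]
[0.4, 0, 0.35] 0 [ 0.17  0.11 -0.27  1.92  0.03  1.12 -1.68]
[0.4, 0, 0.35] 1.57 [ 0.38  0.12 -0.51  1.91  0.06  1.13 -0.15]
[0.4, 0, 0.35] -1.57 [ 0.83  0.19 -1.06  1.91  0.18  1.15  2.85]
[0.4, 0, 0.35] 3.14 [ 0.75  0.17 -0.95  1.91  0.15  1.14  1.31]
[0.35, 0.1, 0.35] 0 [ 0.16  0.05 -0.54  1.98  0.03  1.11 -1.96]
[0.35, 0.1, 0.35] 1.57 [ 0.33  0.06 -0.72  1.98  0.05  1.12 -0.41]
[0.35, 0.1, 0.35] -1.57 [ 0.64  0.1  -1.07  1.97  0.09  1.12  2.67]
[0.35, 0.1, 0.35] 3.14 [ 0.71  0.11 -1.16  1.97  0.11  1.13  1.08]
```

View pics/mix.png

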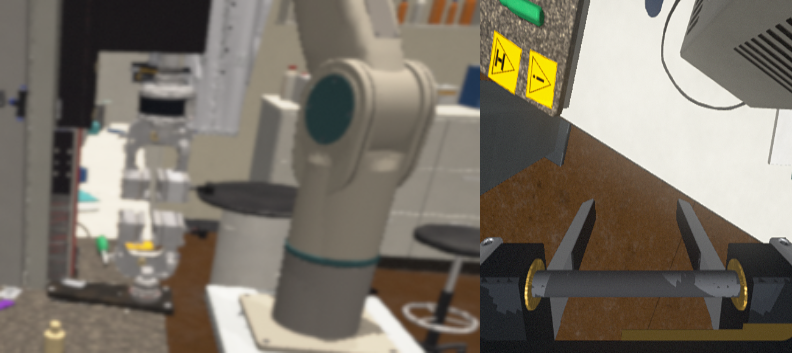

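The side view shows a tall testing machine at about (320,0)–(340,165). Its base plate covers about x 0.23–0.45, y < -0.02, so it stands between the arm and the fixture. A direct reach would sweep through it. From the IK numbers the arm fits a planar chain of 0.56 / 0.38 / ~0.37 m, so I'll fold it back, straighten it up over the base, swing past, and unfold on the other side.

Run:
```python
from h import *
import cv2
for q in ([1.5,-.37,0,1.84,0,1.5,0],[1.5,-.3,0,.18+.02,0,1.2,0]):
    ctrl.move_joints(q); print(ctrl.get_time(),np.round(ctrl.get_ee_pos(),3),np.round(ctrl.get_force(),1))
cv2.imwrite("pics/side1.png",ctrl.snapshot("side")[:,:,::-1])
cv2.imwrite("pics/top1.png",ctrl.snapshot("top")[:,:,::-1])
a=np.hstack([cv2.imread("pics/side1.png"),cv2.imread("pics/top1.png")]); cv2.imwrite("pics/m1.png",cv2.resize(a,(800,300)))
```

```text
3.025 [-0.011 -0.244  0.525] [ 0.4  0.3 -0.1]
6.1 [-0.019 -0.134  1.421] [-0.8  0.2 -0.7]
```

View pics/m1.png

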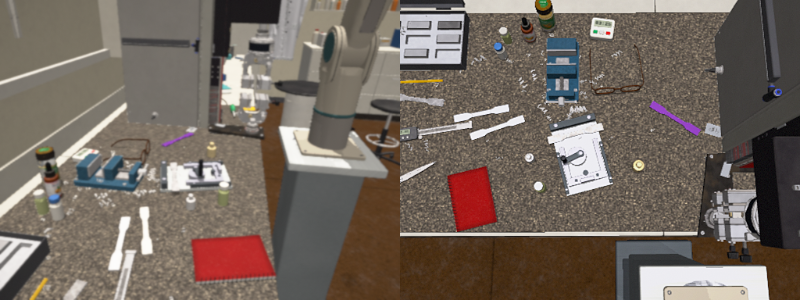

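The arm is upright and clear of the machine, and the fixture is untouched. Next I swing across, unfold and check IK for the whole pushing path.

```bash
cat >> h.py <<'E'
f=np.load("f.npy")
def fin(phi,gap,z,w=0):  # finger pose trailing the pin (clockwise push), pin at polar phi
    d=phi-np.pi/2
    p=[.005+.045*np.cos(phi)-gap*np.cos(d),.045*np.sin(phi)-gap*np.sin(d),z]
    return fw(f,p)[0],[np.pi,0,f[2]+d+w]
E
python3 - <<'E'
from h import *
for q in ([-.65,-.3,0,.2,0,1.2,0],[-.65,-.37,0,1.84,0,1.5,0]):
    ctrl.move_joints(q); print(ctrl.get_time(),np.round(ctrl.get_ee_pos(),3),np.round(ctrl.get_force(),1))
for w in (0,np.pi,-np.pi,np.pi/2):
  for ph,g,z in ((1.8,.03,.15),(1.8,.03,.05),(1,.0145,.05),(0.,.0145,.05)):
    s=ctrl.ik(*fin(ph,g,z,w)); print(w,ph,None if s is None else np.round(s,2))
for w in (0,np.pi):
  for x,z in ((-.11,.12),(-.11,.017),(-.047,.017)):
    s=ctrl.ik(fw(f,[x,0,z])[0],[np.pi,0,f[2]+w]); print(w,x,z,None if s is None else np.round(s,2))
E
```

```text
8.4417 [0.122 0.057 1.421] [ 0.9 -1.1 -0.3]
11.5167 [0.21  0.124 0.526] [-0.5 -0.  -0.3]
0 1.8 [-0.53  0.53 -0.35  1.95  0.27  0.71 -2.13]
0 1.8 [-0.59  0.69 -0.27  2.02  0.38  0.48 -2.23]
0 1 [-0.61  0.73 -0.21  1.89  0.27  0.55 -2.88]
0 0.0 [-0.77  0.75  0.17  1.85 -0.21  0.57  2.93]
3.141592653589793 1.8 [-0.97  0.53  0.29  1.96 -0.23  0.68  1.52]
3.141592653589793 1.8 [-0.86  0.68  0.13  2.03 -0.2   0.44  1.48]
3.141592653589793 1 [-0.77  0.72  0.05  1.89 -0.06  0.53  0.57]
3.141592653589793 0.0 [-0.61  0.74 -0.09  1.84  0.11  0.57 -0.51]
-3.141592653589793 1.8 [-0.97  0.53  0.29  1.96 -0.23  0.68  1.52]
-3.141592653589793 1.8 [-0.86  0.68  0.13  2.03 -0.2   0.44  1.48]
-3.141592653589793 1 [-0.77  0.72  0.05  1.89 -0.06  0.53  0.57]
-3.141592653589793 0.0 [-0.61  0.74 -0.09  1.84  0.11  0.57 -0.51]
1.5707963267948966 1.8 [-0.65  0.51 -0.18  1.95  0.14  0.68 -0.43]
1.5707963267948966 1.8 [-0.69  0.68 -0.13  2.03  0.19  0.45 -0.47]
1.5707963267948966 1 [-0.57  0.73 -0.26  1.89  0.33  0.56 -1.37]
1.5707963267948966 0.0 [-0.55  0.74 -0.19  1.84  0.23  0.58 -2.2 ]
0 -0.11 0.12 [-0.5   0.49 -0.4   2.19  0.37  0.52 -2.5 ]
0 -0.11 0.017 [-0.61  0.7  -0.25  2.26  0.69  0.26 -2.79]
0 -0.047 0.017 [-0.59  0.72 -0.19  2.11  0.38  0.34 -2.41]
3.141592653589793 -0.11 0.12 [-0.93  0.48  0.2   2.2  -0.2   0.48  1.25]
3.141592653589793 -0.11 0.017 [-0.43  0.74 -0.52  2.26  1.02  0.4   0.01]
3.141592653589793 -0.047 0.017 [-0.79  0.72  0.11  2.12 -0.24  0.31  1.35]
```

Run:
```python
from h import *
import cv2
W=np.pi
ctrl.command_gripper(0.0)
ctrl.reach(*fin(1.8,.032,.15,W))
p,r=fin(1.8,.032,.05,W); ctrl.line_to(p,v=.2)
print(ctrl.get_time(),np.round(ctrl.get_ee_pos()-p,4))
for ph in np.linspace(1.8,.05,8):
    p,r=fin(ph,.0145,.05,W); ctrl.line_to(p,v=.08,rotation=r)
    print(round(ph,2),round(ctrl.get_time(),2),np.round(ctrl.get_force(),1))
p,_=fin(.05,.034,.05,W); ctrl.line_to(p,v=.1)
ctrl.line_to([p[0],p[1],.14],v=.2)
p=fw(f,[-.11,0,.14])[0]; ctrl.line_to(p,v=.25,rotation=[np.pi,0,f[2]+W])
im=ctrl.snapshot("top"); cv2.imwrite("pics/t2.png",cv2.resize(im[135:260,155:325,::-1],None,fx=4.7,fy=4.7,interpolation=cv2.INTER_CUBIC))
s=ctrl.snapshot("side");cv2.imwrite("pics/s2.png",s[:,:,::-1])
print(ctrl.get_time())
```

```text
15.2917 [0.0008 0.0003 0.0009]
1.8 15.66 [-0.4  0.5  0.1]
1.55 16.06 [-1.2 -1.4  1.1]
1.3 16.46 [-1.7 -0.1 -0.4]
1.05 16.86 [-1.3 -0.7 -0.3]
0.8 17.26 [-1.5  0.7 -1.3]
0.55 17.66 [ 1.   1.3 -1.3]
0.3 18.06 [ 0.3  1.8 -0.2]
0.05 18.46 [0.1 0.9 0.2]
21.1667
```

View pics/t2.png

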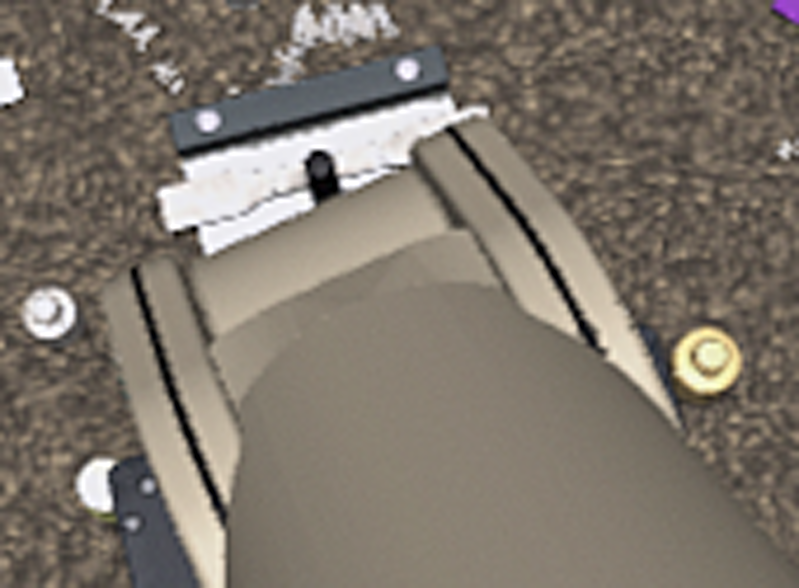

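The pin's top is at (318,163) in the crop, forward of the pivot, and the bystanders haven't moved. I'll check the pin angle and go straight to the slide push only if it's good.

Run:
```python
from h import *
a=pin_angle(f,(np.array([318,163])+.5)/4.7-.5+[155,135],.085); phi=a.x[0]
print("phi",phi,a.fun, ctrl.get_force())
assert abs(phi)<.15
ax=np.array([np.cos(f[2]),np.sin(f[2])])
P=lambda x,z=.018: fw(f,[x,0,z])[0]
ctrl.line_to(P(-.11),v=.15)
F0=ctrl.get_force()
ctrl.line_to(P(-.085),v=.08); print(ctrl.get_time(),np.round((ctrl.get_force()-F0)[:2]@ax,1))
ctrl.line_to(P(-.055),v=.03)
x=-.055
while x<-.036:
    F=-(ctrl.get_force()-F0)[:2]@ax; e=(ctrl.get_ee_pos()-P(x))[:2]@ax
    print(round(x,4),round(ctrl.get_time(),2),round(F,1),round(e*1000,1))
    if F>12: break
    x+=.0015; ctrl.line_to(P(x),v=.02)
print("end",ctrl.get_ee_pos(),ctrl.get_time())
```

```text
phi 0.07684222641468645 [0.12948143 0.38494962] [-0.86927948 -0.17111615  0.21056264]Traceback (most recent call last):
  File "<stdin>", line 7, in <module>
station.MotionError: the arm cannot follow that straight line within its joint ranges
```

Run:
```python
from h import *
print(np.round(ctrl.get_qpos(),2))
for z in (.018,.022,.026):
  for x in (-.105,-.1,-.095):
    s=ctrl.ik(fw(f,[x,0,z])[0],[np.pi,0,f[2]+np.pi]); print(z,x,None if s is None else np.round(s,2))
for x,z in ((-.105,.018),(-.1,.018),(-.1,.022),(-.098,.024),(-.095,.026)):
    try: ctrl.line_to(fw(f,[x,0,z])[0],v=.12); print("ok",x,z,np.round(ctrl.get_qpos(),2)); break
    except ctrl.MotionError as e: print(x,z,e)
print(ctrl.get_time())
```

```text
[-1.07  0.46  0.39  2.19 -0.32  0.55  1.39]
0.018 -0.105 [-0.93  0.7   0.22  2.26 -0.63  0.24  1.69]
0.018 -0.1 [-0.89  0.7   0.18  2.24 -0.51  0.23  1.57]
0.018 -0.095 [-0.89  0.7   0.18  2.23 -0.51  0.24  1.57]
0.022 -0.105 [-0.9   0.69  0.18  2.25 -0.51  0.23  1.56]
0.022 -0.1 [-0.9   0.69  0.19  2.24 -0.51  0.24  1.56]
0.022 -0.095 [-0.9   0.7   0.19  2.23 -0.5   0.25  1.57]
0.026 -0.105 [-0.91  0.68  0.19  2.25 -0.5   0.25  1.55]
0.026 -0.1 [-0.91  0.68  0.19  2.24 -0.5   0.26  1.56]
0.026 -0.095 [-0.9   0.69  0.2   2.23 -0.5   0.27  1.56]
-0.105 0.018 the arm cannot follow that straight line within its joint ranges
ok -0.1 0.018 [-0.9   0.7   0.18  2.24 -0.52  0.23  1.58]
22.3333
```

Run:
```python
from h import *
ax=np.array([np.cos(f[2]),np.sin(f[2])])
P=lambda x,z=.022: fw(f,[x,0,z])[0]
F0=ctrl.get_force()
ctrl.line_to(P(-.088,.022),v=.06); print(ctrl.get_time(),np.round((ctrl.get_force()-F0)[:2]@ax,1),np.round(ctrl.get_qpos()[5],3))
ctrl.line_to(P(-.055),v=.03)
x=-.055
while x<-.036:
    F=-(ctrl.get_force()-F0)[:2]@ax; e=(ctrl.get_ee_pos()-P(x))[:2]@ax
    print(round(x,4),round(ctrl.get_time(),2),round(F,1),round(e*1000,1))
    if F>12: break
    x+=.0015; ctrl.line_to(P(x),v=.02)
print("end",ctrl.get_ee_pos(),ctrl.get_time())
```

```text
22.6917 0.3 0.27
-0.055 23.94 1.5 0.1
-0.0535 24.19 1.9 -0.0
-0.052 24.44 2.2 0.2
-0.0505 24.69 2.0 0.2
-0.049 24.94 5.7 -1.1
-0.0475 25.19 7.4 -2.6
-0.046 25.44 8.8 -4.1
-0.0445 25.69 11.7 -5.6
-0.043 25.94 13.5 -7.1
end [0.37974063 0.29680657 0.02173126] 25.9417
```

Run:
```python
from h import *
import cv2
P=lambda x,z=.022: fw(f,[x,0,z])[0]
ctrl.sleep(.3)
ctrl.line_to(P(-.085,.024),v=.1); ctrl.line_to(P(-.1,.15),v=.2)
ctrl.move_joints([-1.5]+list(ctrl.get_qpos()[1:]))
im=ctrl.snapshot("top"); cv2.imwrite("pics/t3.png",cv2.resize(im[135:260,155:325,::-1],None,fx=4.7,fy=4.7,interpolation=cv2.INTER_CUBIC))
for s in (.0325,.035): print((proj("top",fw(f,[-.075+s,0,.039]))-[155,135]+.5)*4.7-.5)
print(np.round(ctrl.get_ee_pos(),3),ctrl.get_time())
```

```text
[[386.53108407 394.82236808]]
[[385.05792557 389.12970409]]
[0.196 0.39  0.149] 28.375
```

View pics/t3.png

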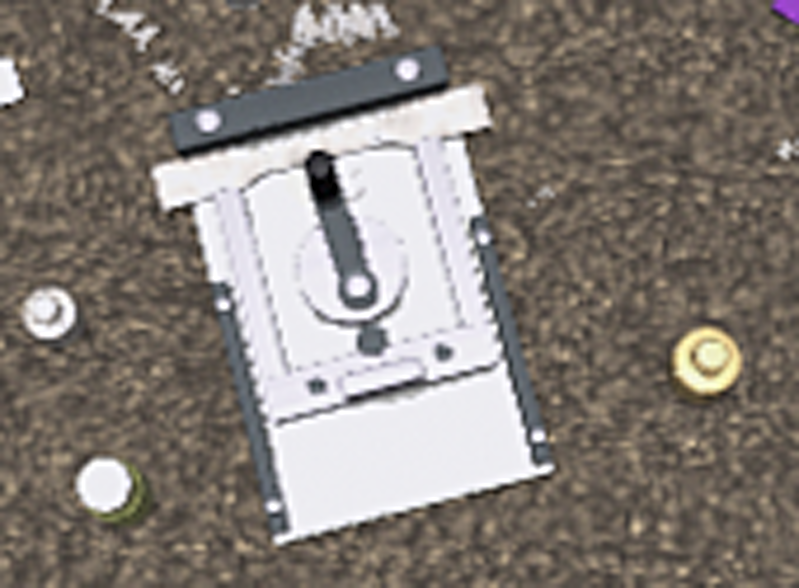

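The specimen lies flush along the anvil. The plate's rear edge is at about (385,390), which matches travel of about 0.035. The lever points straight forward and the bystanders haven't moved, so I'm handing in.

```bash
python3 -c "
from station import ctrl
print(ctrl.close_job())"
```

```text
the job is handed in; nothing more can be done
None
```

I turned the cam to its low point, then pushed the slide home with the specimen flush on the anvil, moved clear and handed the job in at about 28 s; no verdict came back, but the last camera check showed everything in place.

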